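# Reset a ratchet list board and set it to its second notch

### The arm

A 6-joint arm with a two-finger parallel gripper is mounted at the origin on the work surface. World frame = base frame: x ahead of the robot, y to its left, z up, the work surface at z = 0. Lengths are in m, angles in rad, forces in N, time in s.
With the tool pointing down it reaches from about 0.325 to 0.875 m from the base axis. Payload 4.4 kg.
Tool frame: the origin (TCP) lies at the very end of the fingers, on their centre line; the grasp point (between the pads) lies 19 mm behind it; z points along the fingers, y is the line along which they close (so a half turn about z gives the same grasp; the last joint's range is limited). The gripper opens to 85 mm and grips with 20 to 120 N. Pads are 22 mm wide; open, the fingers measure 114 mm over their backs; the gripper's body (76 mm by 85 mm) begins 54 mm behind the grasp point. The pads swing forward as they close: fully open they stand 13 mm farther back than shut.
Start: joints at [-1.417, 0.207, 1.542, -0, 1.393, -0.15], TCP at [0.173, -0.549, 0.231] pointing down, gripper open.
Joint ranges: [-2.73, 2.73], [-0.86, 2.22], [0.23, 2.46], [-1.11, 4.25], [0.08, 2.63], [-2.82, 2.82]. Speed limits (rad/s): [2.79, 2.79, 3.14, 3.14, 3.14, 3.14].

### API

Orientations are given as [roll, pitch, yaw] about the fixed x, y, z axes, in that order (R = Rz(yaw) Ry(pitch) Rx(roll)).
In Python, from workcell import telemetry, vision, bot, finder gives the robot as it stands. The module is installed in compiled form; this text tells all that it offers.
- The arm moves only by the tool move_arm, never from a script. Its argument "rows" is a list of rows, each a list of 7 numbers: the turn, a rotation vector about the tool's x, y, z in units of 6 degrees (1.0 is 6 degrees), then the shift along the tool's x, y, z in units of 30 mm (1.0 is 30 mm), then the opening, from -1 (shut) to 1 (fully open). In form: [[ax, ay, az, x, y, z, fingers], ...]. A call has 1 to 20 rows; each row shifts and turns the commanded pose from where the row before left it, along the tool's axes as they then stand; what a row does not reach is not made up. A row lasts 1/10 s, in which the tool goes at most 50 mm and 8.59 degrees, less where a joint would pass 70% of its speed; a pose out of reach is approached as far as the arm can. A call is refused whole if a number of a shift passes 1 or a number of a turn 1, either way. A call with a gripper value outside its range is refused whole. The fingers move at their own pace and stop on an object; "force" is the grip in N (left out, the last holds). Time passes only in rows, so rows that do not move let the fingers close. It gives the time, the measured TCP pose, the force, the opening and the grip force at its end, in the units of the state.
- telemetry.state(): the state, without advancing time (a new reading comes with each control period).
- vision.get_image(name): name is "scene" or "top" or "wrist"; returns the picture (400x640x3 uint8, red, green, blue); there is no depth.
- vision.camera_info(name): a dict with "vfov" (degrees; the focal length in pixels is half the picture's height over the tangent of half this angle, whatever the lens; pixels are square), "cx", "cy" (the principal point, pixels), "T" (4x4, takes a point from camera to world coordinates); the wrist camera has in their place "tool_from_camera" (4x4, takes a point from camera to tool coordinates, whose origin is the TCP and whose axes are the flange's). Camera axes: x right, y up, looking along -z (the intrinsics and any distortion apply to the point x, -y, -z); pixel columns grow to the right and rows downward; lengths in m; the calibration is good to about 2 mm. A picture is of the moment at which its call begins: read the wrist's pose just before it. camera_info takes no time and is no camera call.
- bot.sign_off(): hands the job in; it is judged then, once.
Trained networks look in the newest picture that a camera, given by its name, has taken for a name from the list of things; names that differ only in an ending like _2 or _b are one class to them, and where a whole thing is asked for, a point or a joint stands for the part that bears it (a point fixed in the world has none). Each returns a list of dicts, best first, with "score" (0 to 1); they miss things now and then, are a little off and sometimes report something else, mostly with a low value. They report only what shows in the picture. A call takes as long as a camera call.
- finder.trace(camera, name): "mask" (400x640 bool, what is visible of it) and "bbox" ([left, top, right, bottom] in pixels, round what is visible of it).
- finder.pinpoint(camera, name): "pixel" ([row, column] in pixels: a listed point, or the origin of a listed thing).
The state is a dict: "clock": time; "qpos": joint angles; "qvel": joint speeds; "joint_efforts": joint torques, N m; "ee_pos": TCP position; "orientation": TCP orientation; "wrist_force": force on the tool from outside, world axes, zero at the start; "wrist_torque": the same for the moment, N m; "gripper_width": finger opening in m; "grip_force": force on a finger pad.
Only numpy, scipy, OpenCV 4.12 (cv2) and the standard library are available. Lean on these libraries where they do the work, as an engineer would, in place of code of your own. Each camera call takes 0.05 s, during which the arm holds its last target. There are 200 camera calls.

### The job

The sloping list board on the issue counter is propped too steep for writing on. Raise it by its black knob through its remaining notches, on past the top one until it just meets the rubber buffer so that the pawl is thrown out, lower it under control until it lies flat, then raise it again and leave it propped in its second notch from the bottom, knob released. Do not strain it against the buffer, the pawl or the rests, never let the board drop, and leave the tape, the box and the can where they are.

Things in the scene. Friction and masses are not known exactly. Their poses are not given: they have to be found in the camera images.
- stand: Grey steel stand screwed to the counter, base 260 mm (x) by about 350 mm (y), 10 mm thick. Origin: under the middle of the base, on the counter; z up, x from the board's hinged lower edge towards its free upper edge. The hinge axis is parallel to the stand's y. Two rubber-topped rests carry the board when it lies flat; pressed, they push back about 3 N per mm at the knob.
- hinge (a point): Middle of the board's hinge axis: 110 mm to the -x side of the stand's origin, 65 mm above the counter. Slope means the angle of the board about this axis: 0 is flat on the rests, positive with the knob raised.
- board: Plywood list board, 216 mm up the slope by 290 mm wide, 9 mm thick, 0.5 to 0.8 kg, with white ruled sheet, aluminium ledge and steel clip. Origin: on the hinge axis, mid width; x runs up the slope to the knob, y along the hinge axis, z out of the written face. Steady lifting takes 1 to 4 N at the knob; with no pawl to hold it the board falls.
- knob (a point): Centre of the black lifting knob: a cylinder 28 mm across and 26 mm long, axis parallel to the hinge axis, on a 12 mm wide stem beyond the middle of the board's upper edge. In the board's frame 260 mm up the slope and 4.5 mm along z; nothing but the stem within 40 mm. Held by its two end faces it can turn between the fingers as the board tilts.
- quadrant (a point): A tooth of the steel quadrant (radius 120 mm about the hinge) at the stand's +y side. The red sprung pawl on the board lets it rise only, clicking in about 1 deg above each seat. Seated slopes: 12, 21, 30, 39, 48 deg (+-1). A hand-clamped yellow trip throws the pawl out, to stay out, somewhere from 59 to 72 deg; within 1.5 deg more a rubber buffer adds 3 N per mm at the knob: 6 to 10 N is enough.
- ramp (a point): Blue ramp at the foot of the quadrant. With the pawl thrown out the board can be lowered past all the notches; in the last 7 deg this ramp pushes the pawl back in, under the board's own weight, and by the time the board lies flat the pawl is set to catch again when the board is next raised.
- tape_roll: Roll of buff masking tape lying flat, 104 mm in diameter, 36 mm high, loose. Origin: centre of its underside.
- disc_box: White and blue box of abrasive discs, 125 mm square, 55 mm high, loose. Origin: centre of its underside.
- spray_can: Aerosol can with white cap, 66 mm in diameter, 190 mm high, standing loose. Origin: centre of its underside, z along the can.

How it is judged:
By the outcome, as a careful person would: the job done as asked, in the order asked, and still so for the second after the job is handed in, with the robot touching nothing.
It also fails if it takes over 72 s, if anything falls off the work surface, if the arm or the gripper's body presses on something with over 40 N, if the wrist force passes 120 N, or if a joint passes its speed limit or range.

## Working session

There is one attempt and no reset: what is moved stays moved. The work goes in short steps, Python scripts to look and compute and a tool call to move; the robot and the scene stay as the last step left them, time stands still between calls to the robot, and variables do not carry over. Pictures are saved under pics/ and viewed, at most 10 in all, crops included, and the job is handed in when it is done.

Besides the shell and the picture viewer there is one more tool, called by a JSON object that holds its "api" and its "payload", one argument or row to a line. move_arm: Moves the arm, as the interface text tells. Its arguments: {"type":"object","properties":{"rows":{"type":"array"},"force":{"type":"number"}},"required":["rows"]}

```bash
mkdir -p pics; cat > h.py <<'E'
import numpy as np, cv2
from workcell import telemetry, vision, bot, finder
from scipy.spatial.transform import Rotation as R
def snap(n,f):
    im=vision.get_image(n); cv2.imwrite('pics/'+f,im[:,:,::-1]); return im
def ray(n,rc,st=None):
    i=vision.camera_info(n); f=200/np.tan(np.radians(i['vfov']/2))
    if 'T' in i: T=np.array(i['T'])
    else:
        T=np.eye(4);T[:3,:3]=R.from_euler('xyz',st['orientation']).as_matrix();T[:3,3]=st['ee_pos'];T=T@np.array(i['tool_from_camera'])
    d=T[:3,:3]@np.array([(rc[1]-i['cx'])/f,-(rc[0]-i['cy'])/f,-1]); return T[:3,3],d/np.linalg.norm(d)
def tri(rs):
    A=sum(np.eye(3)-np.outer(d,d) for o,d in rs);b=sum((np.eye(3)-np.outer(d,d))@o for o,d in rs)
    p=np.linalg.solve(A,b);return p,[np.linalg.norm(np.cross(p-o,d)) for o,d in rs]
def atz(r,z): o,d=r; return o+d*(z-o[2])/d[2]
E
python3 - <<'E'
from h import *
np.set_printoptions(precision=4,suppress=True)
print(telemetry.state())
for n in('scene','top'):
    print(n,vision.camera_info(n)); snap(n,n+'0.png')
    for k in ('stand','hinge','knob','quadrant','ramp','board','tape_roll','disc_box','spray_can'):
        print(k,[(np.round(r['pixel']),round(r['score'],2)) for r in finder.pinpoint(n,k)[:3]])
print(vision.camera_info('wrist'))
E
```

```text
{'clock': 0.0, 'qpos': array([-1.4165,  0.2074,  1.543 ,  0.    ,  1.3935, -0.1505]), 'qvel': array([-0.0008,  0.0001,  0.0006, -0.0013, -0.001 ,  0.0007]), 'joint_efforts': array([ -0.001 , -38.3032, -29.1599,  -0.0002,   0.0107,  -0.    ]), 'ee_pos': array([ 0.1724, -0.5477,  0.2301]), 'orientation': array([-3.1394, -0.0004,  0.3048]), 'wrist_force': array([-0.2331, -0.5064, -0.2949]), 'wrist_torque': array([-0.0374,  0.04  , -0.0074]), 'grip_force': 0.0, 'gripper_width': 0.0852889013942508}
scene {'vfov': 46.14980713017249, 'cx': 309.2615324746999, 'cy': 199.45912782816228, 'T': array([[-0.2545, -0.7085,  0.6582,  1.3737],
       [ 0.9671, -0.187 ,  0.1727,  0.2723],
       [ 0.0007,  0.6805,  0.7327,  0.9926],
       [ 0.    ,  0.    ,  0.    ,  1.    ]])}
stand [(array([182., 282.]), 0.65)]
hinge []
knob [(array([144., 274.]), 0.75)]
quadrant [(array([155., 338.]), 0.71)]
ramp [(array([183., 338.]), 0.58)]
board [(array([142., 281.]), 0.9), (array([195., 381.]), 0.23)]
tape_roll [(array([254., 309.]), 0.84), (array([153., 339.]), 0.45)]
disc_box [(array([192., 380.]), 0.65)]
spr
[... 309 characters left out ...]
1.5407],
       [ 0.    ,  0.    ,  0.    ,  1.    ]])}
stand [(array([258., 360.]), 0.85)]
hinge [(array([293., 371.]), 0.95)]
knob [(array([215., 360.]), 0.66)]
quadrant [(array([270., 304.]), 0.98)]
ramp [(array([262., 302.]), 0.64)]
board [(array([291., 374.]), 0.91)]
tape_roll [(array([182., 309.]), 0.69)]
disc_box [(array([270., 267.]), 0.98), (array([260., 306.]), 0.6)]
spray_can [(array([223., 465.]), 0.71)]
{'vfov': 63.69656095831987, 'cx': 320.3179113825266, 'cy': 202.80508855249374, 'tool_from_camera': array([[ 0.0008,  0.9636,  0.2673,  0.0673],
       [ 1.    , -0.0009,  0.0002, -0.0011],
       [ 0.0004,  0.2673, -0.9636, -0.1416],
       [ 0.    ,  0.    ,  0.    ,  1.    ]])}
```

```bash
python3 - <<'E'
from h import *
np.set_printoptions(precision=4,suppress=True)
k=tri([ray('scene',(144,274)),ray('top',(215,360))]);print('knob',k)
print('stand',atz(ray('top',(258,360)),0),atz(ray('scene',(182,282)),0))
print('hinge',atz(ray('top',(293,371)),.065))
print('board(hinge)',atz(ray('top',(291,374)),.065))
for n,a,b in(('quad',(155,338),(270,304)),('ramp',(183,338),(262,302))): print(n,tri([ray('scene',a),ray('top',b)]))
for n,a,b in(('tape',(254,309),(182,309)),('box',(192,380),(270,267)),('can',(186,177),(223,465))): print(n,atz(ray('scene',a),0),atz(ray('top',b),0))
a=cv2.imread('pics/scene0.png')[80:290,140:440];b=cv2.imread('pics/top0.png')[150:340,220:500]
cv2.imwrite('pics/a.png',cv2.resize(a,(800,560),interpolation=2));cv2.imwrite('pics/b.png',cv2.resize(b,(800,543),interpolation=2))
E
```

```text
knob (array([ 0.5254, -0.0418,  0.2269]), [np.float64(0.0002827478826448571), np.float64(0.0002827478826449069)])
stand [ 0.4351 -0.0515  0.    ] [ 0.434  -0.0585  0.    ]
hinge [ 0.3306 -0.0746  0.065 ]
board(hinge) [ 0.336  -0.0832  0.065 ]
quad (array([0.3972, 0.1048, 0.113 ]), [np.float64(0.005310961265112132), np.float64(0.0053109612651120975)])
ramp (array([0.4258, 0.1145, 0.0321]), [np.float64(0.004938198365681058), np.float64(0.004938198365681034)])
tape [0.6697 0.0871 0.    ] [0.6711 0.0953 0.    ]
box [0.4003 0.2312 0.    ] [0.4064 0.2253 0.    ]
can [ 0.5294 -0.3545  0.    ] [ 0.5317 -0.369   0.    ]
```

View pics/a.png

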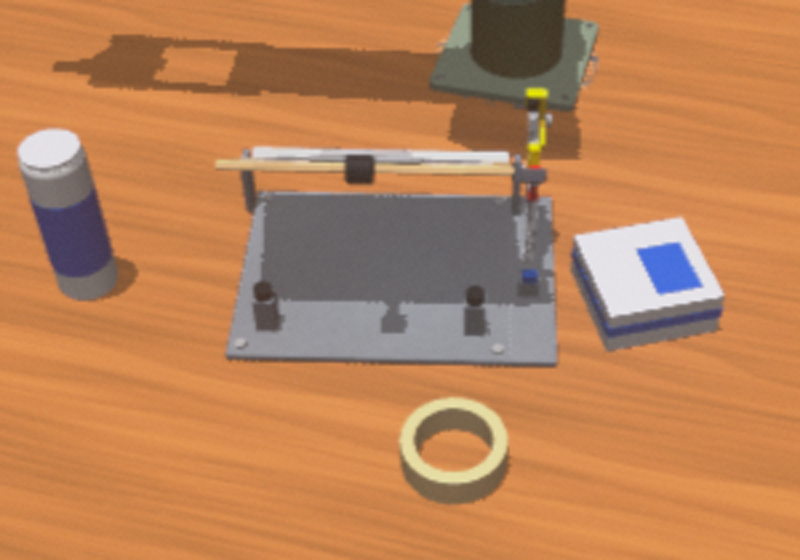

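View pics/b.png

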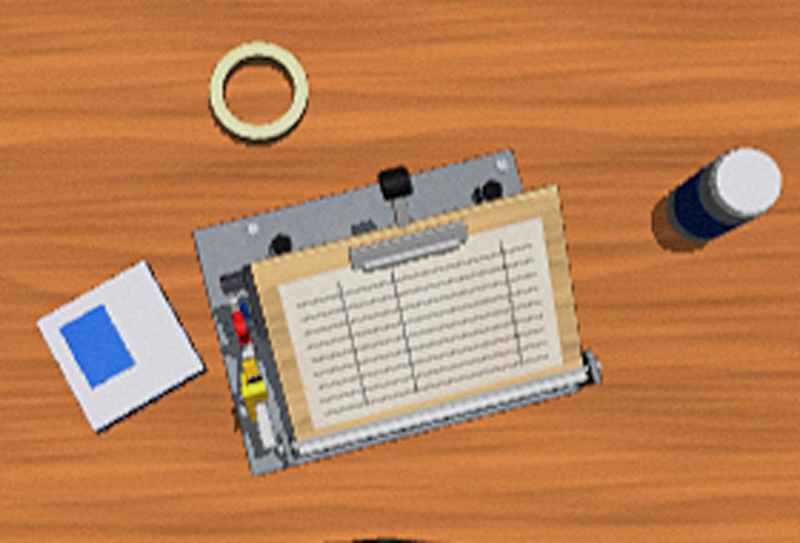

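The board sits at about 39° (third-from-top… fourth seat). The tape, box and can are clear of the knob's arc. Next I need the stand's yaw and the hover move.

```bash
cat >> h.py <<'E'
def go(p,yaw,st=None,pos=None):
    "shift in tool axes (units of 30 mm) for tool pointing down, turn about tool z in 6 deg units"
    st=st or telemetry.state(); M=R.from_euler('xyz',st['orientation']); G=R.from_euler('xyz',[np.pi,0,yaw])
    return M.as_matrix().T@(np.array(p)-st['ee_pos'])/.03, (M.inv()*G).as_rotvec()/np.radians(6)
E
python3 - <<'E'
from h import *
np.set_printoptions(precision=4,suppress=True)
g=lambda x,y,z: atz(ray('top',(150+y/2.857,220+x/2.857)),z)
A,B,C=g(195,232,.01),g(512,150,.01),g(255,473,.01)
print(A,B,C,np.degrees([np.arctan2(*(A-C)[1::-1]),np.arctan2(*(A-B)[1::-1])-np.pi/2]),np.linalg.norm(A-C),np.linalg.norm(A-B),(B+C)/2)
# ledge ends
D,E=g(300,450,.07),g(590,372,.07);print(D,E,np.degrees(np.arctan2(*(D-E)[1::-1])-np.pi/2))
print(go([.527,-.042,.32],.24))
E
```

```text
[0.5194 0.16   0.01  ] [ 0.5976 -0.1749  0.01  ] [0.2717 0.1021 0.01  ] [13.1457 13.1434] 0.25445374550964656 0.34385919559398487 [ 0.4346 -0.0364  0.01  ]
[0.2937 0.0554 0.07  ] [ 0.3622 -0.2308  0.07  ] 13.458583209470717
(array([ 16.3373, -12.5598,  -2.9574]), array([0.0005, 0.0002, 0.6187]))
```

{"api": "move_arm", "payload": {
  "rows": [
    [0, 0, 0.71, 0, 0, -1, 1],
    [0, 0, 0, 0.85, -0.76, -1, 1],
    [0, 0, 0, 0.85, -0.76, -1, 1],
    [0, 0, 0, 0.85, -0.76, 0, 1],
    [0, 0, 0, 0.85, -0.76, 0, 1],
    [0, 0, 0, 0.85, -0.76, 0, 1],
    [0, 0, 0, 0.85, -0.76, 0, 1],
    [0, 0, 0, 0.85, -0.76, 0, 1],
    [0, 0, 0, 0.85, -0.76, 0, 1],
    [0, 0, 0, 0.85, -0.76, 0, 1],
    [0, 0, 0, 0.85, -0.76, 0, 1],
    [0, 0, 0, 0.85, -0.76, 0, 1],
    [0, 0, 0, 0.85, -0.76, 0, 1],
    [0, 0, 0, 0.85, -0.76, 0, 1],
    [0, 0, 0, 0.85, -0.76, 0, 1],
    [0, 0, 0, 0.85, -0.76, 0, 1],
    [0, 0, 0, 0.85, -0.76, 0, 1],
    [0, 0, 0, 0.85, -0.76, 0, 1],
    [0, 0, 0, 0.9, -0.78, 0, 1],
    [0, 0, 0, 0, 0, 0, 1]
  ]
}}

```text
clock: 3.0
ee_pos: [0.5285, -0.04, 0.3211]
orientation: [-3.14, -0.001, 0.235]
wrist_force: [0.4, -0.6, -0.4]
gripper_width: 0.0852
grip_force: 0.0
```

```bash
python3 - <<'E'
from h import *
np.set_printoptions(precision=4,suppress=True)
st=telemetry.state(); im=snap('wrist','w1.png'); print(st['ee_pos'],st['orientation'],st['wrist_force'])
for k in('knob','hinge','board','quadrant','stand'):
    for r in finder.pinpoint('wrist',k)[:2]: print(k,np.round(r['pixel'],1),round(r['score'],2),ray('wrist',r['pixel'],st)[1],atz(ray('wrist',r['pixel'],st),.227))
print(ray('wrist',(0,0),st)[0])
for r in finder.trace('wrist','knob')[:1]: print(r['bbox'],r['score'])
E
```

```text
[ 0.5285 -0.04    0.3211] [-3.1403 -0.001   0.2354] [ 0.4026 -0.5659 -0.353 ]
knob [204.3 320.6] 0.81 [-0.2634 -0.0626 -0.9626] [ 0.529  -0.0388  0.227 ]
hinge [314.6 320.4] 0.85 [-0.5523 -0.1317 -0.8232] [ 0.4354 -0.0612  0.227 ]
board [311.2 318.5] 0.86 [-0.546  -0.1244 -0.8285] [ 0.4382 -0.0589  0.227 ]
stand [225.3 315. ] 0.66 [-0.3278 -0.0603 -0.9428] [ 0.5116 -0.0386  0.227 ]
[ 0.5936 -0.0235  0.4627]
[126.7, 189.3, 487.1, 326.7] 0.97
```

View pics/w1.png

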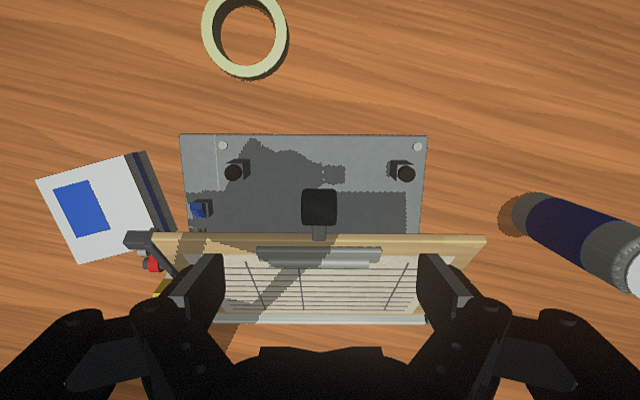

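The knob is centred at pixel (208, 319), square to the fingers. I'll descend and grip.

{"api": "move_arm", "payload": {
  "rows": [
    [0, 0, 0, 0, 0, 0.7, 1],
    [0, 0, 0, 0, 0, 0.7, 1],
    [0, 0, 0, 0, 0, 0.7, 1],
    [0, 0, 0, 0, 0, 0.7, 1],
    [0, 0, 0, 0, 0, 0.6, 1],
    [0, 0, 0, 0, 0, 0.4, 1],
    [0, 0, 0, 0, 0, 0, 1],
    [0, 0, 0, 0, 0, 0, 0.2],
    [0, 0, 0, 0, 0, 0, -0.2],
    [0, 0, 0, 0, 0, 0, -0.2],
    [0, 0, 0, 0, 0, 0, -0.2]
  ],
  "force": 25
}}

```text
clock: 4.45
ee_pos: [0.5276, -0.043, 0.2083]
orientation: [3.142, -0.002, 0.23]
wrist_force: [-0.3, 1.7, -0.3]
gripper_width: 0.0345
grip_force: 0.1
```

```bash
python3 - <<'E'
from h import *
st=telemetry.state(); snap('wrist','w2.png'); print(st)
E
```

```text
{'clock': 4.45, 'qpos': array([-2.45314042e-01,  1.29090150e-01,  1.68063773e+00,  8.04449246e-04,
        1.33022398e+00,  1.09484984e+00]), 'qvel': array([ 0.00143793,  0.00206493,  0.00418989,  0.00542468,  0.00070422,
       -0.00148503]), 'joint_efforts': array([-1.30255457e+00, -3.35025251e+01, -2.81391835e+01, -5.54081909e-01,
       -8.91177915e-02, -2.10795557e-02]), 'ee_pos': array([ 0.52758808, -0.04297015,  0.20825024]), 'orientation': array([ 3.14153564e+00, -1.81647951e-03,  2.30441468e-01]), 'wrist_force': array([-0.33407399,  1.7492244 , -0.29132576]), 'wrist_torque': array([-0.00063414,  0.03331633, -0.04274404]), 'grip_force': 0.11853959877043962, 'gripper_width': 0.03446378911838381}
```

View pics/w2.png

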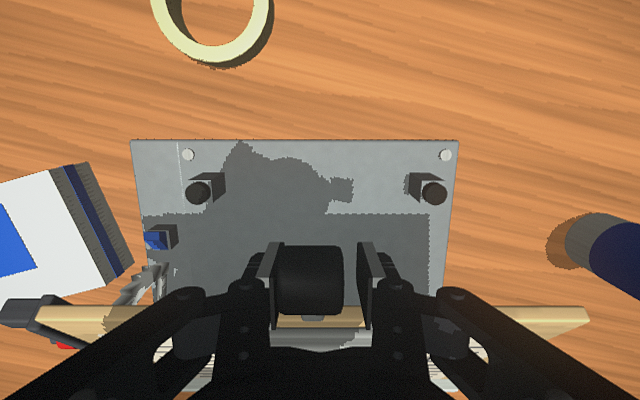

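{"api": "move_arm", "payload": {
  "rows": [
    [0, 0, 0, 0, -0.13, 0, -0.2],
    [0, 0, 0, 0, 0, 0, -0.6],
    [0, 0, 0, 0, 0, 0, -1],
    [0, 0, 0, 0, 0, 0, -1],
    [0, 0, 0, 0, 0, 0, -1],
    [0, 0, 0, 0, 0, 0, -1]
  ],
  "force": 25
}}

```text
clock: 5.1
ee_pos: [0.5262, -0.0391, 0.2074]
orientation: [-3.141, -0.0, 0.231]
wrist_force: [-0.8, 2.7, 1.0]
gripper_width: 0.0255
grip_force: 30.2
```

```bash
python3 - <<'E'
import numpy as np
s=np.arange(0,76,2);t=np.radians(s+1);c,n=8.667*np.cos(t),8.667*np.sin(t)
print([(int(a),round(float(x),3),round(float(z),3)) for a,x,z in zip(s+2,np.diff(c),-np.diff(n))][:-1])
E
```

```text
[(2, -0.011, -0.302), (4, -0.021, -0.302), (6, -0.032, -0.301), (8, -0.042, -0.3), (10, -0.053, -0.298), (12, -0.063, -0.296), (14, -0.073, -0.294), (16, -0.083, -0.291), (18, -0.093, -0.288), (20, -0.103, -0.284), (22, -0.113, -0.28), (24, -0.123, -0.276), (26, -0.133, -0.272), (28, -0.142, -0.267), (30, -0.151, -0.262), (32, -0.16, -0.257), (34, -0.169, -0.251), (36, -0.178, -0.245), (38, -0.186, -0.238), (40, -0.194, -0.232), (42, -0.202, -0.225), (44, -0.21, -0.218), (46, -0.218, -0.21), (48, -0.225, -0.202), (50, -0.232, -0.194), (52, -0.238, -0.186), (54, -0.245, -0.178), (56, -0.251, -0.169), (58, -0.257, -0.16), (60, -0.262, -0.151), (62, -0.267, -0.142), (64, -0.272, -0.133), (66, -0.276, -0.123), (68, -0.28, -0.113), (70, -0.284, -0.103), (72, -0.288, -0.093)]
```

{"api": "move_arm", "payload": {
  "rows": [
    [0, 0, 0, 0, -0.05, 0, -1],
    [0, 0, 0, -0.1, 0, -0.11, -1],
    [0, 0, 0, -0.1, 0, -0.11, -1],
    [0, 0, 0, -0.1, 0, -0.11, -1],
    [0, 0, 0, -0.1, 0, -0.11, -1],
    [0, 0, 0, 0, 0, 0, -1]
  ]
}}

```text
clock: 5.7
ee_pos: [0.5145, -0.0418, 0.2207]
orientation: [3.139, -0.001, 0.23]
wrist_force: [1.9, -4.8, -1.1]
gripper_width: 0.0255
grip_force: 29.6
```

{"api": "move_arm", "payload": {
  "rows": [
    [0, 0, 0, -0.107, 0.03, -0.107, -1],
    [0, 0, 0, -0.107, 0, -0.107, -1],
    [0, 0, 0, -0.11, 0, -0.105, -1],
    [0, 0, 0, -0.11, 0, -0.105, -1],
    [0, 0, 0, 0, 0, 0, -1]
  ]
}}

```text
clock: 6.2
ee_pos: [0.5013, -0.0448, 0.2337]
orientation: [3.141, 0.0, 0.23]
wrist_force: [3.2, -3.0, -1.8]
gripper_width: 0.0257
grip_force: 29.6
```

{"api": "move_arm", "payload": {
  "rows": [
    [0, 0, 0, -0.113, 0.02, -0.1, -1],
    [0, 0, 0, -0.113, 0.02, -0.1, -1],
    [0, 0, 0, -0.116, 0, -0.097, -1],
    [0, 0, 0, -0.116, 0, -0.097, -1],
    [0, 0, 0, -0.12, 0, -0.093, -1],
    [0, 0, 0, -0.12, 0, -0.093, -1],
    [0, 0, 0, 0, 0, 0, -1]
  ]
}}

```text
clock: 6.9
ee_pos: [0.4805, -0.0497, 0.2507]
orientation: [-3.14, 0.001, 0.231]
wrist_force: [1.6, 5.5, -1.8]
gripper_width: 0.0256
grip_force: 29.6
```

```bash
python3 - <<'E'
from h import *
st=telemetry.state(); print(st['ee_pos'],st['wrist_force'])
snap('scene','s3.png')
for n in('scene','top'):
    im=vision.get_image(n)
    for r in finder.pinpoint(n,'knob')[:1]: print(n,r)
a=cv2.imread('pics/s3.png')[80:230,200:400]
cv2.imwrite('pics/s3c.png',cv2.resize(a,(800,600),interpolation=2))
E
```

```text
[ 0.48054754 -0.04966719  0.25067938] [ 1.64238885  5.51292074 -1.76015936]
scene {'pixel': [117.7, 273.8], 'score': 0.82}
top {'pixel': [229.0, 367.0], 'score': 0.71}
```

View pics/s3c.png

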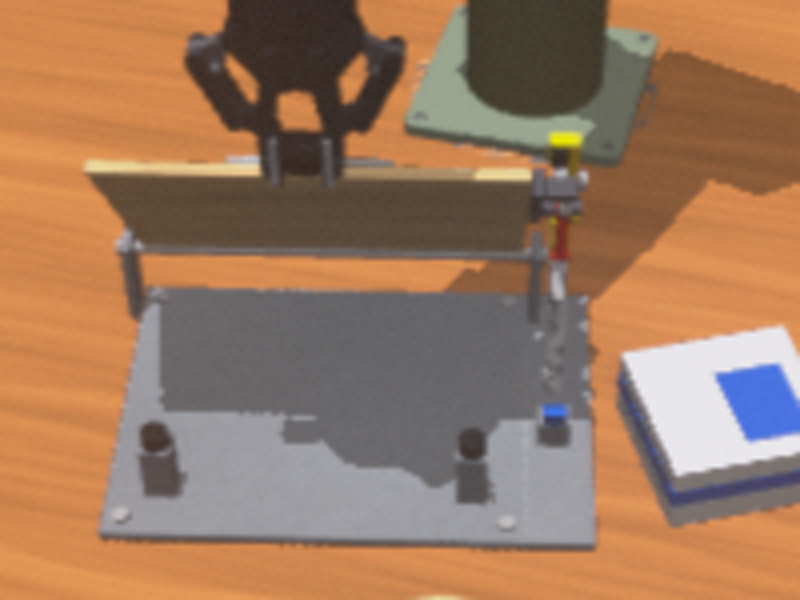

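{"api": "move_arm", "payload": {
  "rows": [
    [0, 0, 0, -0.122, -0.024, -0.089, -1],
    [0, 0, 0, -0.123, 0, -0.087, -1],
    [0, 0, 0, -0.125, 0, -0.085, -1],
    [0, 0, 0, -0.126, 0, -0.083, -1],
    [0, 0, 0, 0, 0, 0, -1]
  ]
}}

```text
clock: 7.65
ee_pos: [0.4658, -0.0531, 0.2609]
orientation: [-3.141, 0.002, 0.23]
wrist_force: [-0.2, 3.0, -2.6]
gripper_width: 0.0261
grip_force: 29.4
```

{"api": "move_arm", "payload": {
  "rows": [
    [0, 0, 0, -0.064, -0.01, -0.039, -1],
    [0, 0, 0, -0.065, 0, -0.039, -1],
    [0, 0, 0, -0.065, 0, -0.038, -1],
    [0, 0, 0, 0, 0, 0, -1]
  ]
}}

```text
clock: 8.05
ee_pos: [0.4605, -0.0543, 0.2642]
orientation: [-3.141, 0.001, 0.23]
wrist_force: [0.3, 2.9, -4.7]
gripper_width: 0.0258
grip_force: 29.1
```

{"api": "move_arm", "payload": {
  "rows": [
    [0, 0, 0, -0.068, -0.01, -0.03, -1],
    [0, 0, 0, -0.068, 0, -0.032, -1],
    [0, 0, 0, -0.066, 0, -0.036, -1],
    [0, 0, 0, 0, 0, 0, -1]
  ]
}}

```text
clock: 8.45
ee_pos: [0.4549, -0.0556, 0.2676]
orientation: [3.141, 0.0, 0.23]
wrist_force: [1.2, 0.7, -3.7]
gripper_width: 0.0259
grip_force: 29.1
```

{"api": "move_arm", "payload": {
  "rows": [
    [0, 0, 0, -0.068, 0, -0.032, -1],
    [0, 0, 0, -0.068, 0, -0.033, -1],
    [0, 0, 0, -0.067, 0, -0.034, -1],
    [0, 0, 0, 0, 0, 0, -1]
  ]
}}

```text
clock: 8.85
ee_pos: [0.4492, -0.057, 0.2708]
orientation: [3.141, -0.0, 0.23]
wrist_force: [-0.3, -0.0, -2.2]
gripper_width: 0.0253
grip_force: 29.3
```

{"api": "move_arm", "payload": {
  "rows": [
    [0, 0, 0, -0.069, 0, -0.031, -1],
    [0, 0, 0, -0.068, 0, -0.032, -1],
    [0, 0, 0, 0, 0, 0, -1]
  ]
}}

```text
clock: 9.15
ee_pos: [0.4454, -0.0578, 0.2728]
orientation: [3.141, -0.001, 0.23]
wrist_force: [1.6, 0.6, -0.8]
gripper_width: 0.0257
grip_force: 29.4
```

{"api": "move_arm", "payload": {
  "rows": [
    [0, 0, 0, -0.069, 0, -0.032, -1],
    [0, 0, 0, -0.069, 0, -0.031, -1],
    [0, 0, 0, 0, 0, 0, -1]
  ]
}}

```text
clock: 9.45
ee_pos: [0.4414, -0.0588, 0.2748]
orientation: [3.141, -0.001, 0.23]
wrist_force: [2.6, 1.0, -0.6]
gripper_width: 0.0255
grip_force: 29.7
```

{"api": "move_arm", "payload": {
  "rows": [
    [0, 0, 0, -0.069, 0, -0.031, -1],
    [0, 0, 0, -0.069, 0, -0.031, -1],
    [0, 0, 0, 0, 0, 0, -1]
  ]
}}

```text
clock: 9.75
ee_pos: [0.4383, -0.0595, 0.2762]
orientation: [3.141, -0.004, 0.23]
wrist_force: [7.1, 1.5, -3.2]
gripper_width: 0.0256
grip_force: 29.3
```

```bash
python3 - <<'E'
from h import *
st=telemetry.state(); print(st['ee_pos'],st['wrist_force'])
snap('scene','s4.png');snap('top','t4.png')
a=cv2.imread('pics/s4.png')[100:190,300:370];b=cv2.imread('pics/t4.png')[225:325,270:340]
cv2.imwrite('pics/c4.png',np.hstack([cv2.resize(a,(400,514),interpolation=2),cv2.resize(b,(360,514),interpolation=2)]))
E
```

```text
[ 0.43832043 -0.05949293  0.27624835] [ 7.1085226   1.49477523 -3.22839824]
```

View pics/c4.png

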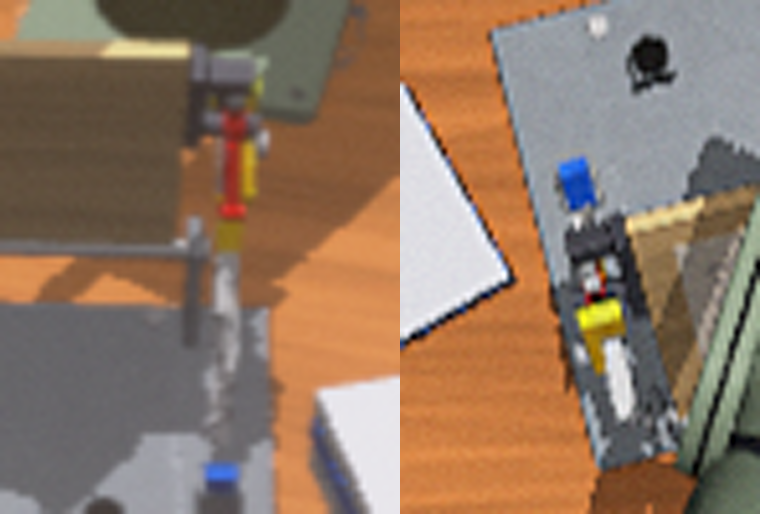

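{"api": "move_arm", "payload": {
  "rows": [
    [0, 0, 0, -0.014, 0, -0.006, -1],
    [0, 0, 0, 0, 0, 0, -1]
  ]
}}

```text
clock: 10.05
ee_pos: [0.4381, -0.0595, 0.2764]
orientation: [3.141, -0.004, 0.231]
wrist_force: [7.5, 1.1, -3.4]
gripper_width: 0.0254
grip_force: 29.2
```

{"api": "move_arm", "payload": {
  "rows": [
    [0, 0, 0, 0.08, 0, 0.037, -1],
    [0, 0, 0, 0.136, 0, 0.066, -1],
    [0, 0, 0, 0.135, 0, 0.068, -1],
    [0, 0, 0, 0.133, 0, 0.071, -1],
    [0, 0, 0, 0.132, 0, 0.073, -1],
    [0, 0, 0, 0.131, 0, 0.075, -1],
    [0, 0, 0, 0.13, 0, 0.078, -1],
    [0, 0, 0, 0.128, 0, 0.08, -1],
    [0, 0, 0, 0.127, 0, 0.082, -1],
    [0, 0, 0, 0, 0, 0, -1]
  ]
}}

```text
clock: 11.05
ee_pos: [0.4707, -0.0519, 0.2571]
orientation: [3.141, -0.001, 0.231]
wrist_force: [5.1, -0.6, 4.7]
gripper_width: 0.0257
grip_force: 30.0
```

{"api": "move_arm", "payload": {
  "rows": [
    [0, 0, 0, 0.142, 0, 0.065, -1],
    [0, 0, 0, 0.13, 0, 0.08, -1],
    [0, 0, 0, 0.121, 0, 0.09, -1],
    [0, 0, 0, 0.119, 0, 0.092, -1],
    [0, 0, 0, 0.118, 0, 0.094, -1],
    [0, 0, 0, 0, 0, 0, -1]
  ]
}}

```text
clock: 11.65
ee_pos: [0.4884, -0.0478, 0.2438]
orientation: [3.141, 0.001, 0.23]
wrist_force: [2.8, -4.0, 1.6]
gripper_width: 0.0255
grip_force: 29.2
```

{"api": "move_arm", "payload": {
  "rows": [
    [0, 0, 0, 0.058, 0.01, 0.047, -1],
    [0, 0, 0, 0.058, 0.01, 0.048, -1],
    [0, 0, 0, 0.058, 0, 0.048, -1],
    [0, 0, 0, 0.057, 0, 0.049, -1],
    [0, 0, 0, 0.057, 0, 0.049, -1],
    [0, 0, 0, 0, 0, 0, -1]
  ]
}}

```text
clock: 12.25
ee_pos: [0.4966, -0.0459, 0.2368]
orientation: [-3.141, 0.001, 0.231]
wrist_force: [2.3, -2.9, -0.2]
gripper_width: 0.0258
grip_force: 28.9
```

{"api": "move_arm", "payload": {
  "rows": [
    [0, 0, 0, 0.056, 0.01, 0.05, -1],
    [0, 0, 0, 0.056, 0, 0.05, -1],
    [0, 0, 0, 0.055, 0, 0.051, -1],
    [0, 0, 0, 0, 0, 0, -1]
  ]
}}

```text
clock: 12.65
ee_pos: [0.5015, -0.0448, 0.2323]
orientation: [-3.14, 0.001, 0.231]
wrist_force: [0.2, 1.3, -0.4]
gripper_width: 0.0256
grip_force: 28.7
```

{"api": "move_arm", "payload": {
  "rows": [
    [0, 0, 0, 0.055, 0, 0.051, -1],
    [0, 0, 0, 0.055, 0, 0.052, -1],
    [0, 0, 0, 0.054, 0, 0.053, -1],
    [0, 0, 0, 0.054, 0, 0.053, -1],
    [0, 0, 0, 0, 0, 0, -1]
  ]
}}

```text
clock: 13.15
ee_pos: [0.508, -0.0433, 0.2261]
orientation: [-3.14, 0.0, 0.231]
wrist_force: [0.8, 2.3, -1.7]
gripper_width: 0.0257
grip_force: 28.5
```

The board passed the 48° notch freely, so the pawl is out. Lowering on.

{"api": "move_arm", "payload": {
  "rows": [
    [0, 0, 0, 0.106, -0.01, 0.108, -1],
    [0, 0, 0, 0.104, 0, 0.11, -1],
    [0, 0, 0, 0.102, 0, 0.112, -1],
    [0, 0, 0, 0.1, 0, 0.114, -1],
    [0, 0, 0, 0.098, 0, 0.115, -1],
    [0, 0, 0, 0.096, 0, 0.117, -1],
    [0, 0, 0, 0, 0, 0, -1]
  ]
}}

```text
clock: 13.85
ee_pos: [0.5262, -0.0391, 0.2058]
orientation: [-3.141, -0.0, 0.231]
wrist_force: [0.3, 3.2, -1.7]
gripper_width: 0.0254
grip_force: 28.0
```

{"api": "move_arm", "payload": {
  "rows": [
    [0, 0, 0, 0.094, -0.01, 0.119, -1],
    [0, 0, 0, 0.092, 0, 0.12, -1],
    [0, 0, 0, 0.091, 0, 0.121, -1],
    [0, 0, 0, 0.089, 0, 0.122, -1],
    [0, 0, 0, 0.087, 0, 0.124, -1],
    [0, 0, 0, 0.085, 0, 0.125, -1],
    [0, 0, 0, 0.083, 0, 0.127, -1],
    [0, 0, 0, 0.081, 0, 0.128, -1],
    [0, 0, 0, 0, 0, 0, -1]
  ]
}}

```text
clock: 14.75
ee_pos: [0.5466, -0.0344, 0.1762]
orientation: [3.141, -0.0, 0.23]
wrist_force: [0.8, 1.3, -1.3]
gripper_width: 0.0257
grip_force: 27.3
```

{"api": "move_arm", "payload": {
  "rows": [
    [0, 0, 0, 0.078, 0, 0.13, -1],
    [0, 0, 0, 0.076, 0, 0.131, -1],
    [0, 0, 0, 0.074, 0, 0.132, -1],
    [0, 0, 0, 0.072, 0, 0.133, -1],
    [0, 0, 0, 0.07, 0, 0.134, -1],
    [0, 0, 0, 0.068, 0, 0.135, -1],
    [0, 0, 0, 0.066, 0, 0.136, -1],
    [0, 0, 0, 0.063, 0, 0.137, -1],
    [0, 0, 0, 0.061, 0, 0.138, -1],
    [0, 0, 0, 0, 0, 0, -1]
  ]
}}

```text
clock: 15.75
ee_pos: [0.5644, -0.0302, 0.1397]
orientation: [3.141, 0.001, 0.23]
wrist_force: [-0.4, -1.2, -2.8]
gripper_width: 0.0255
grip_force: 26.4
```

{"api": "move_arm", "payload": {
  "rows": [
    [0, 0, 0, 0.055, 0, 0.14, -1],
    [0, 0, 0, 0.054, 0, 0.14, -1],
    [0, 0, 0, 0.052, 0, 0.141, -1],
    [0, 0, 0, 0.05, 0, 0.142, -1],
    [0, 0, 0, 0.048, 0, 0.143, -1],
    [0, 0, 0, 0.046, 0, 0.144, -1],
    [0, 0, 0, 0.044, 0, 0.145, -1],
    [0, 0, 0, 0.042, 0, 0.146, -1],
    [0, 0, 0, 0.039, 0, 0.146, -1],
    [0, 0, 0, 0.037, 0, 0.147, -1],
    [0, 0, 0, 0, 0, 0, -1]
  ]
}}

```text
clock: 16.85
ee_pos: [0.5778, -0.027, 0.0966]
orientation: [3.141, 0.001, 0.23]
wrist_force: [-1.9, -5.1, -3.0]
gripper_width: 0.0258
grip_force: 25.6
```

{"api": "move_arm", "payload": {
  "rows": [
    [0, 0, 0, 0.025, 0.01, 0.148, -1],
    [0, 0, 0, 0.025, 0.01, 0.148, -1],
    [0, 0, 0, 0.03, 0, 0.149, -1],
    [0, 0, 0, 0.028, 0, 0.149, -1],
    [0, 0, 0, 0.026, 0, 0.15, -1],
    [0, 0, 0, 0, 0, 0, -1]
  ]
}}

```text
clock: 17.45
ee_pos: [0.5818, -0.0261, 0.0743]
orientation: [-3.141, 0.001, 0.23]
wrist_force: [-2.5, -2.8, -3.5]
gripper_width: 0.026
grip_force: 25.5
```

{"api": "move_arm", "payload": {
  "rows": [
    [0, 0, 0, 0.012, 0, 0.11, -1],
    [0, 0, 0, 0.012, 0, 0.11, -1],
    [0, 0, 0, 0.012, 0, 0.11, -1],
    [0, 0, 0, 0.012, 0, 0.11, -1],
    [0, 0, 0, 0.01, 0, 0.11, -1],
    [0, 0, 0, 0, 0, 0, -1]
  ]
}}

```text
clock: 18.05
ee_pos: [0.5836, -0.0257, 0.0579]
orientation: [-3.141, 0.001, 0.23]
wrist_force: [-4.0, -0.8, -3.7]
gripper_width: 0.0251
grip_force: 25.5
```

{"api": "move_arm", "payload": {
  "rows": [
    [0, 0, 0, -0.01, 0, 0.08, -1],
    [0, 0, 0, -0.005, 0, 0.08, -1],
    [0, 0, 0, 0, 0, 0.05, -1],
    [0, 0, 0, 0, 0, 0, -1]
  ]
}}

```text
clock: 18.45
ee_pos: [0.5839, -0.0257, 0.0524]
orientation: [-3.141, -0.001, 0.23]
wrist_force: [-1.3, 2.2, -2.5]
gripper_width: 0.0254
grip_force: 25.6
```

{"api": "move_arm", "payload": {
  "rows": [
    [0, 0, 0, 0, 0, 0.05, -1],
    [0, 0, 0, 0, 0, 0.04, -1],
    [0, 0, 0, 0, 0, 0, -1]
  ]
}}

```text
clock: 18.75
ee_pos: [0.584, -0.0257, 0.05]
orientation: [-3.141, -0.001, 0.23]
wrist_force: [-1.6, 4.4, -0.6]
gripper_width: 0.0257
grip_force: 25.7
```

{"api": "move_arm", "payload": {
  "rows": [
    [0, 0, 0, 0, -0.015, 0.04, -1],
    [0, 0, 0, 0, 0, 0, -1]
  ]
}}

```text
clock: 18.95
ee_pos: [0.584, -0.0257, 0.0493]
orientation: [3.141, -0.001, 0.23]
wrist_force: [-2.9, 3.2, 3.2]
gripper_width: 0.0255
grip_force: 26.2
```

```bash
python3 - <<'E'
from h import *
np.set_printoptions(precision=4,suppress=True)
st=telemetry.state(); print(st['ee_pos'],st['wrist_force'])
snap('scene','s5.png');snap('top','t5.png')
a=cv2.imread('pics/s5.png')[120:220,200:370]
cv2.imwrite('pics/c5.png',cv2.resize(a,(800,470),interpolation=2))
E
```

```text
[ 0.584  -0.0257  0.0493] [-2.8781  3.238   3.2114]
```

View pics/c5.png

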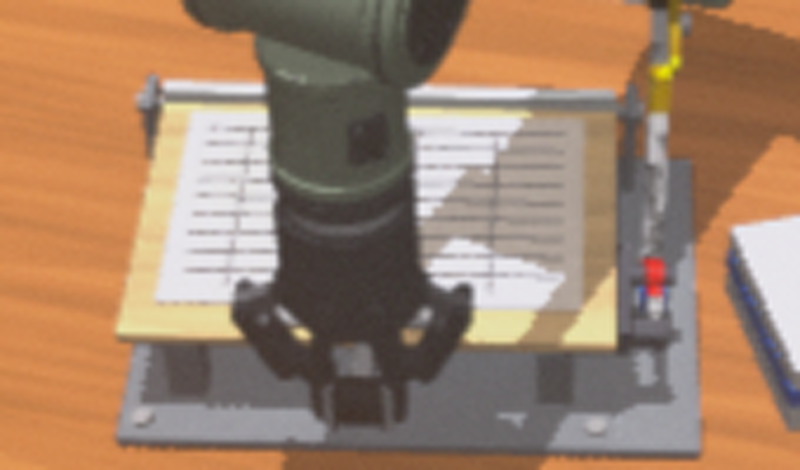

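The board is flat on its rests (edge level just above both posts at about y=345 in the crop), with the red pawl at the ramp. Now raising to just past the second seat.

{"api": "move_arm", "payload": {
  "rows": [
    [0, 0, 0, 0, 0, 0, -1],
    [0, 0, 0, 0, -0.01, -0.1, -1],
    [0, 0, 0, -0.004, 0, -0.15, -1],
    [0, 0, 0, -0.006, 0, -0.151, -1],
    [0, 0, 0, -0.01, 0, -0.151, -1],
    [0, 0, 0, -0.012, 0, -0.15, -1],
    [0, 0, 0, -0.015, 0, -0.15, -1],
    [0, 0, 0, -0.018, 0, -0.15, -1],
    [0, 0, 0, 0, 0, 0, -1]
  ]
}}

```text
clock: 19.95
ee_pos: [0.5814, -0.0263, 0.0794]
orientation: [3.141, -0.0, 0.23]
wrist_force: [0.4, -0.7, -3.0]
gripper_width: 0.0261
grip_force: 25.2
```

{"api": "move_arm", "payload": {
  "rows": [
    [0, 0, 0, -0.021, 0, -0.15, -1],
    [0, 0, 0, -0.024, 0, -0.149, -1],
    [0, 0, 0, -0.027, 0, -0.149, -1],
    [0, 0, 0, -0.029, 0, -0.148, -1],
    [0, 0, 0, -0.031, 0, -0.148, -1],
    [0, 0, 0, -0.034, 0, -0.147, -1],
    [0, 0, 0, -0.036, 0, -0.147, -1],
    [0, 0, 0, -0.038, 0, -0.146, -1],
    [0, 0, 0, 0, 0, 0, -1]
  ]
}}

```text
clock: 20.85
ee_pos: [0.574, -0.0279, 0.1147]
orientation: [3.141, 0.001, 0.23]
wrist_force: [0.4, -4.8, -3.9]
gripper_width: 0.0257
grip_force: 25.4
```

{"api": "move_arm", "payload": {
  "rows": [
    [0, 0, 0, -0.041, 0.01, -0.145, -1],
    [0, 0, 0, -0.043, 0.01, -0.145, -1],
    [0, 0, 0, -0.045, 0, -0.144, -1],
    [0, 0, 0, -0.047, 0, -0.143, -1],
    [0, 0, 0, -0.05, 0, -0.142, -1],
    [0, 0, 0, -0.052, 0, -0.142, -1],
    [0, 0, 0, -0.054, 0, -0.141, -1],
    [0, 0, 0, -0.056, 0, -0.14, -1],
    [0, 0, 0, -0.058, 0, -0.139, -1],
    [0, 0, 0, 0, 0, 0, -1]
  ]
}}

```text
clock: 21.85
ee_pos: [0.5605, -0.0311, 0.1527]
orientation: [-3.141, 0.002, 0.23]
wrist_force: [-3.6, -3.8, -4.8]
gripper_width: 0.0257
grip_force: 25.4
```

{"api": "move_arm", "payload": {
  "rows": [
    [0, 0, 0, -0.045, 0.01, -0.09, -1],
    [0, 0, 0, 0, 0, 0, -1],
    [0, 0, 0, 0.04, 0, 0.1, -1],
    [0, 0, 0, 0.03, 0, 0.08, -1],
    [0, 0, 0, 0.03, 0, 0.08, -1],
    [0, 0, 0, 0.03, 0, 0.08, -1],
    [0, 0, 0, 0, 0, 0, -1]
  ]
}}

```text
clock: 22.55
ee_pos: [0.5642, -0.0302, 0.1447]
orientation: [-3.141, -0.0, 0.231]
wrist_force: [-2.6, 1.5, -3.6]
gripper_width: 0.0256
grip_force: 25.6
```

{"api": "move_arm", "payload": {
  "rows": [
    [0, 0, 0, 0.008, 0, 0.035, -1],
    [0, 0, 0, 0.008, 0, 0.035, -1],
    [0, 0, 0, 0, 0, 0, -1]
  ]
}}

```text
clock: 22.85
ee_pos: [0.5649, -0.0301, 0.1432]
orientation: [-3.141, -0.001, 0.231]
wrist_force: [-2.3, 4.3, -2.5]
gripper_width: 0.0258
grip_force: 25.8
```

{"api": "move_arm", "payload": {
  "rows": [
    [0, 0, 0, 0.008, -0.01, 0.03, -1],
    [0, 0, 0, 0.008, -0.005, 0.025, -1],
    [0, 0, 0, 0, 0, 0, -1]
  ]
}}

```text
clock: 23.15
ee_pos: [0.5654, -0.0301, 0.1421]
orientation: [3.141, -0.001, 0.23]
wrist_force: [-3.6, 3.4, 2.6]
gripper_width: 0.0255
grip_force: 26.4
```

{"api": "move_arm", "payload": {
  "rows": [
    [0, 0, 0, -0.012, -0.01, -0.015, -1],
    [0, 0, 0, 0, 0, 0, -1],
    [0, 0, 0, 0, 0, 0, -0.2],
    [0, 0, 0, 0, 0, 0, 0.2],
    [0, 0, 0, 0, 0, 0, 0.5],
    [0, 0, 0, 0, 0, 0, 0.8],
    [0, 0, 0, 0, 0, 0, 0.8],
    [0, 0, 0, 0, 0, 0, 0.8]
  ]
}}

```text
clock: 23.95
ee_pos: [0.5645, -0.0301, 0.1417]
orientation: [3.141, -0.0, 0.23]
wrist_force: [0.4, 0.9, 0.2]
gripper_width: 0.0769
grip_force: 0.0
```

{"api": "move_arm", "payload": {
  "rows": [
    [0, 0, 0, 0, 0, -0.3, 0.8],
    [0, 0, 0, 0, 0, -0.7, 0.8],
    [0, 0, 0, 0, 0, -1, 0.8],
    [0, 0, 0, 0, 0, -1, 0.8],
    [0, 0, 0, 0, 0, -1, 0.8],
    [0, 0, 0, 0, 0, -1, 0.8],
    [0, 0, 0, 0, 0, 0, 0.8],
    [0, 0, 0, 0, 0, 0, 0.8]
  ]
}}

```text
clock: 24.75
ee_pos: [0.5649, -0.03, 0.2931]
orientation: [3.14, -0.002, 0.23]
wrist_force: [0.1, 0.2, 0.1]
gripper_width: 0.0767
grip_force: 0.0
```

```bash
python3 - <<'E'
from h import *
np.set_printoptions(precision=4,suppress=True)
st=telemetry.state(); print(st['ee_pos'],st['wrist_force'])
rs=[]
for n in('scene','wrist'):
    st=telemetry.state(); snap(n,n+'6.png')
    for r in finder.pinpoint(n,'knob')[:1]: print(n,r); rs.append(ray(n,r['pixel'],st))
p,e=tri(rs);print(p,e,np.degrees(np.arcsin((p[2]-.065)/.26))-1)
cv2.imwrite('pics/c6.png',cv2.resize(cv2.imread('pics/scene6.png')[80:290,140:440],(800,560),interpolation=2))
E
```

```text
[ 0.5649 -0.03    0.2931] [0.0737 0.1694 0.0575]
scene {'pixel': [173.3, 273.8], 'score': 0.79}
wrist {'pixel': [185.4, 324.2], 'score': 0.92}
[ 0.574  -0.0295  0.1736] [np.float64(0.00010834436182568684), np.float64(0.00010834436182576625)] 23.686113314569333
```

View pics/c6.png

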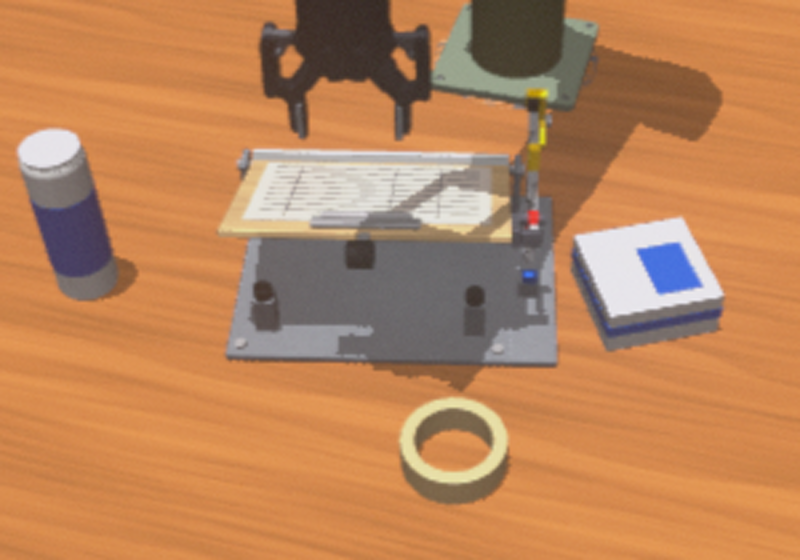

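The board holds by itself at about 21°, and the tape, box and can haven't moved.

```bash
python3 -c "
from workcell import bot
print(bot.sign_off())"
```

```text
the job is handed in; nothing more can be done
None
```

I raised the board to the buffer (about 8 N at the knob), lowered it under control until flat, then propped it in its second notch (about 21°) and released the knob. The tape, box and can were not moved, and the job was handed in at about 25 s of the 72 s allowed.

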